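Seat the cordless food thermometer in its charging dock

ROBOT

A 6-joint arm with a two-finger parallel gripper is mounted at the origin on a cart in front of the work surface, level with it; the furniture and walls round the work are solid. World frame = base frame: x ahead of the robot, y to its left, z up, the work surface at z = 0. Lengths are in m, angles in rad, forces in N, time in s.
With the tool pointing down it reaches from about 0.375 to 0.9 m from the base axis. Payload 3.1 kg.
Tool frame: the origin (TCP) lies midway between the tips of the shut fingers; the grasp point (between the pads) lies 19 mm behind it; z points along the fingers, y is the line along which they close (so a half turn about z gives the same grasp; the last joint's range is limited). The gripper opens to 87 mm and grips with 3 to 60 N. Pads are 19 mm wide; open, the fingers measure 117 mm over their backs; the gripper's body (75 mm by 190 mm) begins 51 mm behind the grasp point.
Start: joints at [1.129, 0.527, 1.433, -0, 1.181, -0.178], TCP at [0.162, 0.604, 0.186] pointing down, gripper open.
Joint ranges: [-3.08, 3.08], [-0.75, 2.2], [0.22, 2.44], [-1.43, 4.57], [0, 2.65], [-2.85, 2.85]. Speed limits (rad/s): [2.79, 2.79, 3.14, 3.14, 3.14, 3.14].

INTERFACE

Orientations are given as a unit quaternion [x, y, z, w].
In Python, from rig import status, imaging, order gives the robot as it stands.
- The arm moves only by the tool arm_command, never from a script. Its argument "deltas" is one flat list of numbers, 5 for each row, row after row: the opening, from -1 (shut) to 1 (fully open), so that 0 is half open, then the shift along the tool's x, y, z in m, then the turn about the tool's z in rad. In form: [gripper, tx, ty, tz, roll, gripper, tx, ty, tz, roll, ...]. A call has 1 to 12 rows; each row shifts and turns the commanded pose from where the row before left it, along the tool's axes as they then stand; what a row does not reach is not made up. A row lasts 1/8 s, in which the tool goes at most 62.5 mm and 10.7 degrees, less where a joint would pass 70% of its speed; a pose out of reach is approached as far as the arm can. A call with a gripper value outside its range is refused whole. The fingers move at their own pace and stop on an object; "newtons" is the grip in N (left out, the last holds). Time passes only in rows, so rows that do not move let the fingers close. It gives the time, the measured TCP pose, the force, the opening and the grip force at its end, in the units of the state.
- status.get_obs(): the state, without advancing time (a new reading comes with each control period).
- imaging.camera(name): name is "scene" or "top"; returns (picture, depth): 400x640x3 uint8, red, green, blue; 400x640 float32, m along the optical axis (not along the pixel's ray), 0 where there is no reading.
- imaging.camera_params(name): a dict with "intrinsics" (3x3 intrinsics, pixels), "camera_from_world" (4x4, takes a point from world to camera coordinates). Camera axes: x right, y up, looking along -z (the intrinsics and any distortion apply to the point x, -y, -z); pixel columns grow to the right and rows downward; lengths in m; the calibration is good to about 2 mm. A picture is of the moment at which its call begins. camera_params takes no time and is no camera call.
- order.hand_in(): hands the job in; it is judged then, once.
The state is a dict: "time": time; "q": joint angles; "joint_velocities": joint speeds; "joint_torque": joint torques, N m; "position": TCP position; "tool_rot": TCP orientation; "ft_force": force on the tool from outside, world axes, zero at the start; "moment": the same for the moment, N m; "grip_width": finger opening in m; "grip_force": force on a finger pad.
Only numpy, scipy, OpenCV 4.12 (cv2) and the standard library are available. Lean on these libraries where they do the work, as an engineer would, in place of code of your own. Each camera call takes 0.05 s, during which the arm holds its last target. There are 200 camera calls.

TASK

The cordless food thermometer lies on the chopping board. Lay its handle in the V-groove of the charging dock, contact end towards the hood, and slide it along until you feel it stop solidly against the contact head inside; press it home firmly but gently, as the head must not be rammed. Then let go, swing the metal gate shut behind the handle, and leave everything else where it is.

Things in the scene. Friction and masses are not known exactly. Their poses are not given: they have to be found in the camera images.
- dock: charging dock, fixed: wooden block 52 mm wide, top at 28 mm, with a straight V-groove (100 degrees) along it and a dark hood at the far end. Origin on the worktop under the groove; +x along the groove into the hood, +y left. Groove from x -85 mm (open entry) to the hood mouth at +40 and on inside. A handle in it has its axis 34 mm above the worktop; fingertips up to 4 mm below the axis clear the block
- hood_mouth (a point): centre of the hood's opening, 25 mm wide, its roof 13 mm over the rod axis; dock x +40 mm, 34 mm up; hood top 52 mm up. Inside, the contact head is the end stop; where it stands depends on where its set screw (13 mm knob on the roof, to 61 mm high) was last clamped, so the stop lies 9 to 33 mm in from the mouth: not measured, to be found by feel
- contact (a joint): sprung round contact plate on the head, facing the mouth: how far it is pressed in, 0 (free) to 0.004 m, where it meets the end stop, which is firm (it gives about 0.25 mm per N). The spring before that, 0.1 to 0.3 N, is too weak to feel or to push the thermometer back. A push of 5 to 8 N seats it; over 10 N harms it
- probe: cordless food thermometer, 0.1 kg: dark round handle 20 mm thick, 105 mm long, rounded ends; pointed steel spike 6 mm thick, 76 mm long at its tail. Origin mid-handle on its axis (balance point); +x to the contact end (nose, brass dot), -x to the spike. Starts on the chopping board (top 22 mm up), axis 32 mm above the worktop, free on both sides. Hold it mid-handle: the nose end disappears into the hood
- probe_nose (a point): the nose, the handle's contact end, 52.5 mm from the thermometer's origin along its +x; it goes into the hood first
- gate (a joint): steel gate, 14 mm wide: 0 shut, level across the groove; 1.57 upright; starts 1.6 to 1.85, leaning out to +y. Hinge along the dock's x at dock x -68, y +21, 41 mm up; it reaches 54 mm, shut towards -y with its top 43 mm up. Friction (0.4 N at the tip) holds it at any angle. Two prongs drop astride the spike behind the handle's tail; it cannot shut on the handle
- gate_tip (a point): top of the dark thumb tab at the gate's free end, 50 mm from the hinge line; when shut at dock y -29 mm, 43 mm up
- lemon_1: a lemon, 70x58x56 mm; bystander, origin at the centre of its underside
- mandarin_1: a mandarin, 63 mm across; bystander, origin at the centre of its underside
- garlic_1: a garlic bulb, 50 mm across; bystander, origin at the centre of its underside
- mug_1: a small white cup with one handle, 64x91x51 mm; bystander, origin at the centre of its underside
- glass_2: a small clear glass, 45 mm across and 63 mm tall; bystander, origin at the centre of its underside
- egg_timer: a round wind-up kitchen timer, 62 mm across and 50 mm tall; bystander, origin at the centre of its underside
- match_box: a match box lying flat, 37x56x17 mm; bystander, origin at the centre of its underside
- peeler_1: a vegetable peeler with a dark handle lying flat, 170x25x18 mm; bystander, origin at the centre of its underside
- teaspoon_2: a steel teaspoon lying flat, 139x28x10 mm, in front of the dock; bystander, origin at the centre of its underside

How it is judged:
On the way, in this order (a step that is already met when the one before it is completed fails the run):
1. the thermometer is pressed home in the groove: its end bears on the contact head with a firm push (over 3 N) and the contact is pressed in (value of joint contact above 0.0025 m and contact force between probe and contact above 3 N and angle between the x axis of probe and the x axis of dock, either way round below 0.06 rad), for 0.05 s.
2. the gate is shut behind it (value of joint gate below 0.12 rad), for 0.2 s.
At the end, for the whole second after the job is handed in: The thermometer lies still in the groove (axis within 3 mm and 0.06 rad), its nose in the hood and on the end stop (contact in by 2.5 mm or more), and the gate is shut (under 0.12 rad) (value of joint contact above 0.0025 m and value of joint gate below 0.12 rad and x of probe_nose in the frame of hood_mouth above 0.004 m and y of probe in the frame of hood_mouth between -0.003 and 0.003 m and z of probe in the frame of hood_mouth between -0.003 and 0.003 m and angle between the x axis of probe and the x axis of dock, either way round below 0.06 rad and linear speed of probe below 0.01 m/s); the robot touches nothing.
It fails at once if the thermometer is rammed on the contact with more than 10 N (contact force between probe and contact above 10 N).
It fails at once if another thing on the worktop is moved by more than 25 mm (distance of any of lemon_1, mandarin_1, garlic_1, mug_1, glass_2, egg_timer, match_box, peeler_1, teaspoon_2 from where it was at the start of the episode above 0.025 m).
It also fails if it takes over 54 s, if anything falls off the work surface, if the arm or the gripper's body presses on something with over 40 N, if the wrist force passes 120 N, or if a joint passes its speed limit or range.

## Working session

There is one attempt and no reset: what is moved stays moved. The work goes in short steps, Python scripts to look and compute and a tool call to move; the robot and the scene stay as the last step left them, time stands still between calls to the robot, and variables do not carry over. Pictures are saved under pics/ and viewed, at most 10 in all, crops included, and the job is handed in when it is done.

Besides the shell and the picture viewer there is one more tool, called after ">>>" as name(argument=value, ...) on one line, values as JSON. arm_command: Moves the arm, as the interface text tells. Its arguments: {"type":"object","properties":{"deltas":{"type":"array"},"newtons":{"type":"number"}},"required":["deltas"]}

```bash
mkdir -p pics; cat > h.py <<'E'
import numpy as np, cv2
from rig import status, imaging, order
def grab(n):
    im,d=imaging.camera(n); np.savez(f'{n}.npz',im=im,d=d); return im,d
def P(n):
    p=imaging.camera_params(n); return np.array(p["intrinsics"]),np.array(p["camera_from_world"]),p
def ray(n,u,v,z):
    K,T,_=P(n); r=np.linalg.inv(K)@[u,v,1]; dc=np.array([r[0],-r[1],-r[2]])
    R=T[:3,:3]; o=-R.T@T[:3,3]; dw=R.T@dc; return o+dw*(z-o[2])/dw[2]
def pt(n,u,v,d):
    K,T,_=P(n); r=np.linalg.inv(K)@[u,v,1]*d; R=T[:3,:3]; return R.T@(np.array([r[0],-r[1],-r[2]])-T[:3,3])
def proj(n,w):
    K,T,_=P(n); c=T[:3,:3]@np.array(w)+T[:3,3]; q=K@[c[0],-c[1],-c[2]]; return q[:2]/q[2]
E
python3 - <<'E'
from h import *
for n in("scene","top"):
    im,d=grab(n); cv2.imwrite(f'pics/{n}0.png',im[:,:,::-1]); p=P(n); print(n,p[2])
print(status.get_obs())
E
```

```text
scene {'intrinsics': array([[374.20467356,   0.        , 320.15365249],
       [  0.        , 374.20467356, 199.62568122],
       [  0.        ,   0.        ,   1.        ]]), 'camera_from_world': array([[-0.71800923, -0.69595363,  0.01054898,  0.33748112],
       [ 0.4231277 , -0.42440305,  0.80052795, -0.34679759],
       [-0.55265332,  0.57925003,  0.59920256, -0.52373176],
       [ 0.        ,  0.        ,  0.        ,  1.        ]])}
top {'intrinsics': array([[494.9440901 ,   0.        , 315.75011578],
       [  0.        , 494.9440901 , 200.42675138],
       [  0.        ,   0.        ,   1.        ]]), 'camera_from_world': array([[-0.02371827, -0.99971449,  0.00289584, -0.11833585],
       [ 0.98689485, -0.02295145,  0.15972411, -0.56539952],
       [-0.15961204,  0.00664627,  0.98715745, -1.41972803],
       [ 0.        ,  0.        ,  0.        ,  1.        ]])}
{'time': 0.1, 'q': array([ 1.12948069e+00,  5.28352775e-01,  1.43376233e+00, -6.55289735e-06,
        1.18138690e+00, -1.78499171e-01]), 'joint_velocities': array([ 0.0022365 , -0.00280886, -0.00221084,  0.0019031 ,  0.00087521,
        0.00017769]), 'joint_torque': array([-4.49336994e-04, -4.40987384e+01, -1.77150679e+01,  6.34698104e-02,
        5.34866110e-02, -5.47153797e-05]), 'position': array([0.16203744, 0.60288668, 0.18478587]), 'tool_rot': array([ 1.31029069e-01,  9.91378067e-01, -9.10116181e-04, -2.88260803e-04]), 'ft_force': array([ 0.93003759, -0.63179608, -0.35271875]), 'moment': array([ 0.00561487, -0.02433612, -0.04678593]), 'grip_force': 0.0, 'grip_width': 0.08751417434072706}
```

View pics/top0.png

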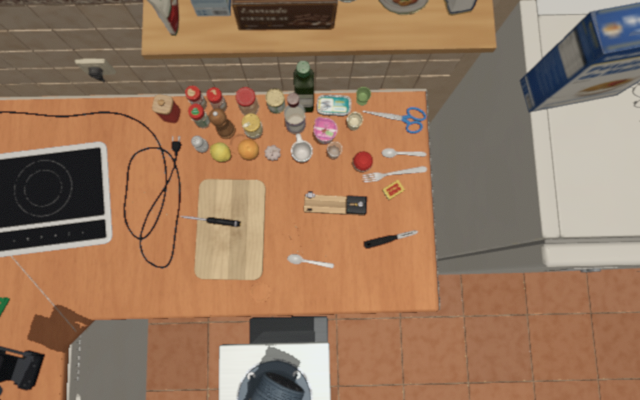

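View pics/scene0.png

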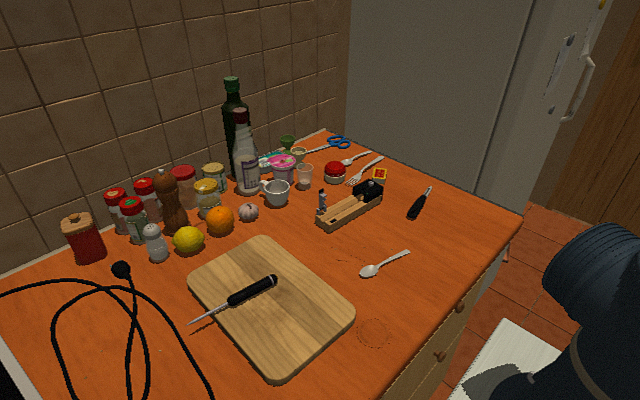

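```bash
python3 - <<'E'
from h import *
t=np.load('top.npz')['im'];s=np.load('scene.npz')['im']
a=cv2.resize(t[180:250,180:380],None,fx=4,fy=4,interpolation=cv2.INTER_CUBIC)
b=cv2.resize(s[172:236,300:400],None,fx=5,fy=5,interpolation=cv2.INTER_CUBIC)
c=np.zeros((600,800,3),np.uint8); c[:280,:]=a; c[280:600,:500]=b
cv2.imwrite('pics/crop.png',c[:,:,::-1])
# probe handle, dark mask on board
g=t.max(2); m=np.zeros_like(g); m[212:232,198:258]=(g[212:232,198:258]<70)
ys,xs=np.nonzero(m); print('probe',xs.min(),xs.max(),len(xs)); 
(cx,cy),(w,h),an=cv2.minAreaRect(np.c_[xs,ys].astype(np.float32)); print(cx,cy,w,h,an)
vx,vy,x0,y0=cv2.fitLine(np.c_[xs,ys].astype(np.float32),cv2.DIST_HUBER,0,.01,.01).ravel()
L=max(w,h)/2
for k in(-L,0,L): print(ray('top',cx+k*vx,y0+(cx+k*vx-x0)*vy/vx,.034))
# top depth heights on dock
d=np.load('top.npz')['d']
hgt=np.array([[pt('top',u,v,d[v,u])[2] for u in range(298,374)] for v in range(184,222)])
for r in (hgt*1000).astype(int)[::2,::3]: print(*['%3d'%x for x in r])
E
```

```text
probe 207 239 142
222.93856811523438 221.52218627929688 32.24818420410156 5.024173736572266 6.709837436676025
[0.51413624 0.19218327 0.034     ]
[0.5075501  0.14470907 0.034     ]
[0.50097057 0.09728247 0.034     ]
  0   0  -3   0  -2   0  -1  -3   3   0   5   0  -1   4   0   0   2   1   1   0   2  -3   0  -3   0   1
  8  -6   0   3  -1  -2   0   1   2   3   0  -2  -2   0   0   0  -7   0  -5   5  -5   3   3  -7  -1   0
  0  -1  -1  -2   0  -2   1  -1  -4  -3   1   2   1  -4   1   0  -6  -2   1  -6  -5  -1   2  -3 1492  -2
  1  -3  -3   2   1   0   4   0  -2  -4   5   1  -3  -6   0   0  -1   0   4   5  -2   7   0  -2   0   3
 -2   0   2   4  91   0  -5  -1  -5   3   2   6   3  -4   0  -3  -1   2   0   0   1   0  -1  -2   3  -1
 -9  -1   1  46  81  47  -4   0   0   0  -2   0  -3  -3   0  -1   0   4   0  -6   0   6   0  -3  -1  -1
 -5   0  -6  36  84  45  30  29  29  24  19  30  21  23  23  28  39  50  53  55  47  51  48  -2  -2   5
  2   4  27  24  23  23  29  23  31  26  29  23  27  24  22  23  36 1492  46  49  54  49  54   0  -4  -5
  2   1  17  22  25  29  20  25  28  26  24  29  30
[... 393 characters left out ...]
 24  27  28  26  26  26  24  32  31  61  52  54  50  53  49  48   0  -3  -2
  4   2  22  28  31  26  29  31  22  20  28  25  27  32  31  33  52  52  46  49  53  47  56  -3  -2 1492
 -5   0   1  10  16  15  21  27  32  29  28  22  23  27  26  27  56  51  46  55  49  48  49   1   1  -2
  0  -2   8   3  -6  -2   0   2   6  -1   4  -2  -3   0   9  10  14  16  16  22  23  28  27  -9   4   1
  0   7   3   0   1   1   0   0   0   1  -1  -4   7  -7  -2   0  -2   1   4   5  -2   1  -1   4   2  -4
  0  -2   0  -5   4   0   0  -2  -3  -1  -4   1   0   0   5   1  -2   6   1   0   0  -2  -2  -2  -1  -7
  2  -1  -2   0  -3   0   2  -2  -3  -5  -3   1  -2   0   2   0   4  -1   0   5   0  -1  -2   0   1  -2
```

View pics/crop.png

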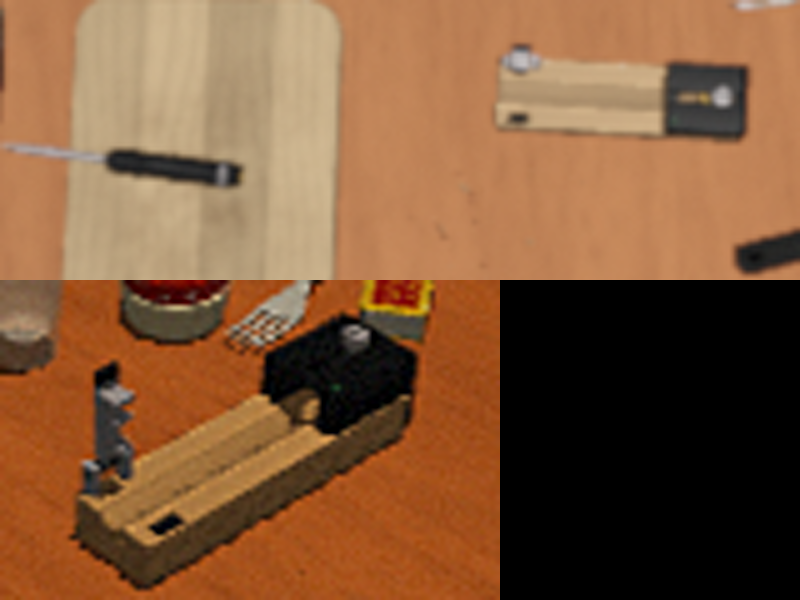

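```bash
python3 - <<'E'
from h import *
t=np.load('top.npz')['im'].astype(int)
sat=(t[:,:,0]-t[:,:,2])
g=t.sum(2)//3
def edge(p,s,lo,hi):  # subpixel strongest gradient
    gd=np.abs(np.diff(p.astype(float)))[lo:hi]; k=gd.argmax(); w=gd[max(0,k-1):k+2]; return lo+max(0,k-1)+0.5+(w*np.arange(len(w))).sum()/w.sum()
E=[];G=[];H=[];F=[]
for u in range(318,346):
    E.append((u,edge(sat[:,u],0,190,200)))
    F.append((u,edge(sat[:,u],0,207,218)))
for u in range(349,365):
    H.append((u,edge(g[:,u],0,190,200)))
def fit(A): 
    A=np.array(A); l=cv2.fitLine(A.astype(np.float32),cv2.DIST_HUBER,0,.01,.01).ravel(); return l
def at(l,u): return l[3]+(u-l[2])*l[1]/l[0]
for n,A,z in(('far28',E,.028),('farhood52',H,.052),('front0',F,0.0),('front28',F,0.028)):
    l=fit(A); 
    for u in(A[0][0],A[-1][0]): print(n,u,at(l,u),ray('top',u,at(l,u),z))
print('left end',[round(edge(sat[v],0,298,309),2) for v in range(198,210)])
print('hood L',[round(edge(g[v],0,340,353),2) for v in range(197,213)],'R',[round(edge(g[v],0,360,373),2) for v in range(197,213)])
for u in range(318,346,4): print(u,g[194:216,u])
m=np.zeros(g.shape); m[199:209,355:366]=np.clip(g[199:209,355:366]-100,0,None)
ys,xs=np.nonzero(m);w=m[ys,xs];k=(xs*w).sum()/w.sum(),(ys*w).sum()/w.sum();print('knob',k,ray('top',*k,.061))
E
```

```text
far28 318 194.35248 [ 0.58362714 -0.13889276  0.028     ]
far28 345 195.76463 [ 0.57744433 -0.21981537  0.028     ]
farhood52 349 195.0103 [ 0.57534969 -0.2300968   0.052     ]
farhood52 364 195.93727 [ 0.571545  -0.2742893  0.052    ]
front0 318 212.85173 [ 0.53140761 -0.13782271  0.        ]
front0 345 214.3713 [ 0.52483242 -0.21978577  0.        ]
front28 318 212.85173 [ 0.52760152 -0.13752285  0.028     ]
front28 345 214.3713 [ 0.52114971 -0.21794788  0.028     ]
left end [np.float64(303.72), np.float64(303.73), np.float64(303.76), np.float64(303.74), np.float64(303.74), np.float64(303.71), np.float64(303.68), np.float64(303.47), np.float64(302.84), np.float64(302.83), np.float64(302.77), np.float64(307.33)]
hood L [np.float64(346.21), np.float64(346.17), np.float64(345.51), np.float64(345.33), np.float64(345.35), np.float64(345.38), np.float64(345.32), np.float64(345.29), np.float64(345.36), np.float64(345.38), np.float64(345.34), np.float64(345.36), np.float64(345.28), np.float64(345.24), np.float64(345.3), np.float64(345.43)] R [np.float64(366.56), np.float64(366.58), np.float
[... 338 characters left out ...]
168 159
 122 123 136 137]
322 [139 157 167 165 166 167 165 152 149 147 143 138 147 169 168 165 167 159
 118 102 129 137]
326 [130 138 164 168 167 169 166 150 148 147 144 140 150 170 170 166 168 164
 139 112 133 140]
330 [132 144 170 169 167 168 164 149 147 146 142 139 141 155 166 166 168 171
 163 126 131 136]
334 [134 148 171 170 167 169 166 153 148 146 142 138 140 155 167 168 169 171
 160 120 123 137]
338 [134 141 158 167 168 170 168 159 149 146 144 140 136 146 166 169 170 173
 165 126 123 136]
342 [134 137 152 166 169 171 173 169 151 145 143 139 135 146 171 170 170 173
 165 124 103 129]
knob (np.float64(359.792364990689), np.float64(203.8370577281192)) [ 0.54687274 -0.26010055  0.061     ]
```

>>> arm_command(deltas=[0.2,-0.0453,-0.0355,-0.002,0,0.2,-0.0453,-0.0355,-0.002,0,0.2,-0.0453,-0.0355,-0.002,0,0.2,-0.0453,-0.0355,-0.002,0,0.2,-0.0453,-0.0355,-0.002,0,0.2,-0.0453,-0.0355,-0.002,0,0.2,-0.0453,-0.0355,0,0,0.2,-0.0453,-0.0355,0,0,0.2,-0.0453,-0.0355,0,0,0.2,-0.0453,-0.0355,0,0])

```text
time: 1.35
position: [0.5082, 0.1414, 0.1974]
tool_rot: [0.131, 0.991, 0.0, -0.0]
ft_force: [0.7, 0.5, -0.1]
grip_width: 0.0524
grip_force: 0.0
```

>>> arm_command(deltas=[0.2,0,0,0,0.181,0.2,0,0,0,0.181,0.2,0,0,0,0.181,0.2,0,0,0,0.181,0.2,0,0,0,0.181,0.2,0,0,0,0.181,0.2,0,0,0,0.181,0.2,0,0,0,0.179,0.2,0,0,0,0])

```text
time: 2.48
position: [0.5072, 0.143, 0.1973]
tool_rot: [0.753, 0.657, -0.0, -0.0]
ft_force: [-0.2, 0.6, -0.0]
grip_width: 0.0519
grip_force: 0.0
```

```bash
cat >> h.py <<'E'
from scipy.spatial.transform import Rotation as Ro
def tool():
    s=status.get_obs(); R=Ro.from_quat(s['tool_rot']).as_matrix(); return s,R
O=np.array([.5542,-.181]); EX=np.array([-.079,-.997]); EY=np.array([.997,-.079])
def dock(w): w=np.array(w)[:2]-O; return np.array([w@EX,w@EY])
def world(x,y): return O+x*EX+y*EY
def show(target=None,tz=None):
    s,R=tool(); print('t',round(s['time'],2),'pos',s['position'].round(4),'dock',dock(s['position']).round(4),'psi',round(np.arctan2(R[1,0],R[0,0]),4),'tilt',R[:2,2].round(3),'F',s['ft_force'].round(2),'w',round(s['grip_width'],4),'gf',round(s['grip_force'],2),'q6',round(s['q'][5],2))
    if target is not None: print('tool delta',(R.T@(np.r_[target,tz]-s['position'])).round(4))
E
python3 - <<'E'
from h import *
t=np.load('top.npz')['im'].astype(float).sum(2)/3
s=np.load('scene.npz')['im'].astype(float).sum(2)/3
# subpixel profile along axis in top
us=np.arange(200,246,.5); vs=221.52+(us-222.94)*(np.tan(np.radians(6.7)))
p=cv2.remap(t.astype(np.float32),us.astype(np.float32)[None],vs.astype(np.float32)[None],cv2.INTER_LINEAR)[0]
print([(float(a),int(b)) for a,b in zip(us,p)])
# scene dark mask rect
m=np.zeros(s.shape); m[265:315,215:285]=s[265:315,215:285]<60
ys,xs=np.nonzero(m);(cx,cy),wh,an=cv2.minAreaRect(np.c_[xs,ys].astype(np.float32));print(cx,cy,wh,an); print('scene mid',ray('scene',cx,cy,.034), 'colour ends',ray('scene',xs.min(),ys[xs.argmin()],.034),ray('scene',xs.max(),ys[xs.argmax()],.034))
show([.5075,.143],.1)
E
```

```text
[(200.0, 159), (200.5, 161), (201.0, 162), (201.5, 165), (202.0, 165), (202.5, 164), (203.0, 163), (203.5, 161), (204.0, 160), (204.5, 150), (205.0, 141), (205.5, 118), (206.0, 94), (206.5, 70), (207.0, 46), (207.5, 41), (208.0, 37), (208.5, 39), (209.0, 42), (209.5, 42), (210.0, 43), (210.5, 42), (211.0, 42), (211.5, 41), (212.0, 41), (212.5, 40), (213.0, 40), (213.5, 38), (214.0, 37), (214.5, 36), (215.0, 36), (215.5, 38), (216.0, 41), (216.5, 42), (217.0, 44), (217.5, 46), (218.0, 49), (218.5, 51), (219.0, 52), (219.5, 51), (220.0, 50), (220.5, 50), (221.0, 50), (221.5, 49), (222.0, 48), (222.5, 47), (223.0, 47), (223.5, 47), (224.0, 47), (224.5, 46), (225.0, 45), (225.5, 46), (226.0, 46), (226.5, 47), (227.0, 47), (227.5, 47), (228.0, 47), (228.5, 47), (229.0, 47), (229.5, 45), (230.0, 43), (230.5, 42), (231.0, 42), (231.5, 41), (232.0, 40), (232.5, 43), (233.0, 47), (233.5, 69), (234.0, 91), (234.5, 110), (235.0, 129), (235.5, 117), (236.0, 104), (236.5, 78), (237.0, 52), (237.5, 41), (238.0, 30), (238.5, 42), (239.0, 54), (239.5, 82), (240.0, 110), (240.5, 129), (241.0, 147), (241.5, 151), (242.0, 156), (242.5, 156), (243.0, 155), (243.5, 153), (244.0, 150), (244.5, 147), (245.0, 145), (245.5, 147)]
245.37054443359375 294.2563171386719 (13.108748435974121, 71.22880554199219) 62.02052688598633
scene mid [0.50560213 0.16169256 0.034     ] colour ends [0.51023188 0.22378922 0.034     ] [0.49394653 0.0953256  0.034     ]
t 2.48 pos [0.5072 0.143  0.1973] dock [-0.3193 -0.0724] psi 1.4349 tilt [-0.001 -0.   ] F [-0.23  0.57 -0.  ] w 0.0519 gf 0.0 q6 0.2
tool delta [0.0001 0.0004 0.0973]
```

>>> arm_command(deltas=[0.2,0.0017,0,0.04,0,0.2,0,0,0.04,0,0.2,0,0,0.04,0,0.2,0,0,0.03,0,0.2,0,0,0.015,0,0.2,0,0,0,0,0.2,0,0,0,0])

```text
time: 3.35
position: [0.5088, 0.1448, 0.0336]
tool_rot: [0.754, 0.657, 0.001, 0.001]
ft_force: [1.4, 0.1, 0.5]
grip_width: 0.0522
grip_force: 0.0
```

```bash
python3 - <<'E'
from h import *
show([.5075,.1447],.029)
im,d=grab('scene'); x0,y0=180,200
cv2.imwrite('pics/grasp.png',cv2.resize(im[y0:y0+130,x0:x0+160],None,fx=4,fy=4,interpolation=cv2.INTER_CUBIC)[:,:,::-1])
E
```

```text
t 3.35 pos [0.5088 0.1448 0.0336] dock [-0.3213 -0.0711] psi 1.4335 tilt [0.002 0.   ] F [1.35 0.15 0.55] w 0.0522 gf 0.0 q6 0.2
tool delta [-0.0003 -0.0012  0.0046]
```

View pics/grasp.png

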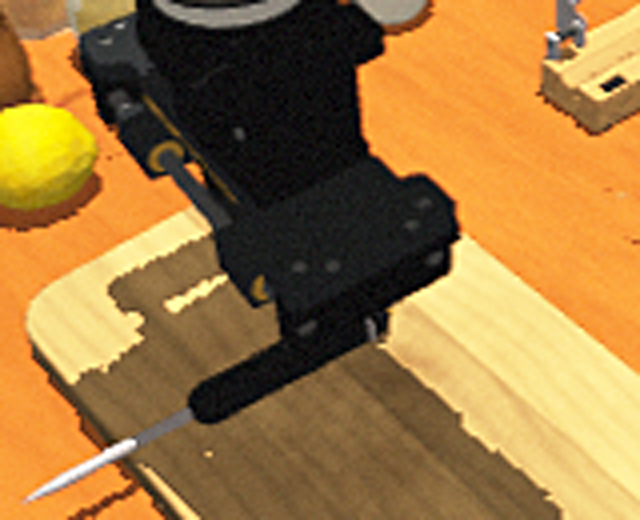

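The gripper straddles the handle mid-length (crop ~(330,340)); the tail and spike stick out to the left, as expected. Now lower slightly, close and lift.

>>> arm_command(deltas=[0.2,0,-0.001,0.0045,0,0.2,0,0,0,0,-1,0,0,0,0,-1,0,0,0,0,-1,0,0,0,0,-1,0,0,0,0,-1,0,0,-0.01,0,-1,0,0,-0.04,0,-1,0,0,-0.04,-0.059,-1,0,0,0,0], newtons=15)

```text
time: 4.65
position: [0.5096, 0.1451, 0.1217]
tool_rot: [0.734, 0.679, 0.003, 0.003]
ft_force: [-0.2, -0.4, 0.1]
grip_width: 0.0006
grip_force: 0.0
```

```bash
python3 - <<'E'
from h import *
show(world(-.02,0),.12)
E
```

```text
t 4.65 pos [0.5096 0.1451 0.1217] dock [-0.3216 -0.0702] psi 1.4919 tilt [0.008 0.001] F [-0.22 -0.4   0.08] w 0.0006 gf 0.0 q6 0.15
tool delta [-0.3016  0.0701  0.0019]
```

```bash
python3 - <<'E'
from h import *
show()
im,d=grab('scene'); x0,y0=180,200
a=cv2.resize(im[y0:y0+130,x0:x0+160],None,fx=4,fy=4,interpolation=cv2.INTER_CUBIC)
im,d=grab('top'); b=cv2.resize(im[180:280,170:340],None,fx=3,fy=3,interpolation=cv2.INTER_CUBIC)[:,:150]
cv2.imwrite('pics/miss.png',a[:,:,::-1]); np.savez('top1.npz',im=im)
E
```

```text
t 4.65 pos [0.5096 0.1451 0.1217] dock [-0.3216 -0.0702] psi 1.4919 tilt [0.008 0.001] F [-0.22 -0.4   0.08] w 0.0006 gf 0.0 q6 0.15
```

View pics/miss.png

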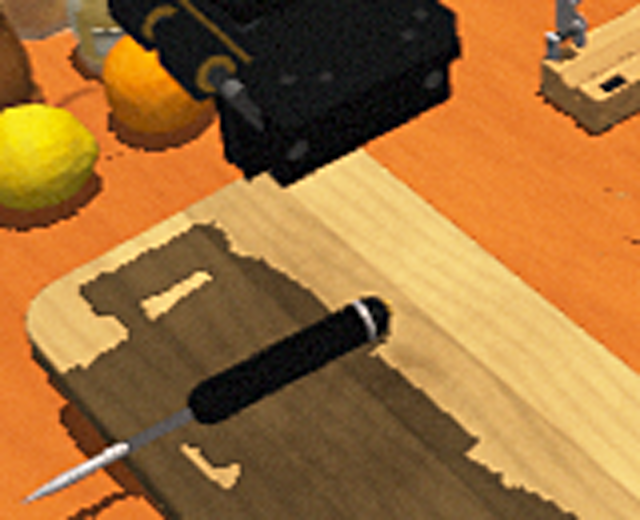

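The handle has not moved (crop nose (375,310), tail (200,400)): the fingers had most likely not closed when the lift began. I retry, waiting for the grip.

>>> arm_command(deltas=[0.0,-0.0004,-0.002,0,0.059,0.0,0,0,0,0,0.0,0,0,0,0,0.0,0,0,0,0,0.0,0,0,0.03,0,0.0,0,0,0.03,0,0.0,0,0,0.02,0,0.0,0,0,0.009,0,0.0,0,0,0.0028,0,0.0,0,0,0,0,0.0,0,0,0,0])

```text
time: 6.12
position: [0.5054, 0.1447, 0.0271]
tool_rot: [0.754, 0.657, 0.001, 0.0]
ft_force: [0.8, 0.1, -0.6]
grip_width: 0.0432
grip_force: 0.0
```

```bash
python3 - <<'E'
from h import *
show([.5075,.1447],.029)
E
```

```text
t 6.12 pos [0.5054 0.1447 0.0271] dock [-0.3209 -0.0744] psi 1.4328 tilt [0.002 0.   ] F [ 0.78  0.09 -0.57] w 0.0432 gf 0.0 q6 0.2
tool delta [ 0.0003  0.0021 -0.0019]
```

>>> arm_command(deltas=[0.0,0,0.002,-0.001,0,-1,0,0,0,0,-1,0,0,0,0,-1,0,0,0,0,-1,0,0,0,0,-1,0,0,0,0,-1,0,0,0,0,-1,0,0,0,0], newtons=15)

```text
time: 7.12
position: [0.5067, 0.1443, 0.0273]
tool_rot: [0.754, 0.657, -0.0, -0.0]
ft_force: [-0.1, -0.0, 0.3]
grip_width: 0.0005
grip_force: 0.0
```

```bash
python3 - <<'E'
from h import *
show([.5075,.1447],.029)
E
```

```text
t 7.12 pos [0.5067 0.1443 0.0273] dock [-0.3206 -0.073 ] psi 1.4328 tilt [-0. -0.] F [-0.09 -0.02  0.31] w 0.0005 gf 0.0 q6 0.2
tool delta [ 0.0005  0.0007 -0.0017]
```

```bash
python3 - <<'E'
from h import *
im,d=grab('scene'); x0,y0=180,200
np.savez('scene2.npz',im=im,d=d)
p=status.get_obs()['position']
for n,im in(('scene',im),):
    for w,c in((p,(255,0,255)),([.5141,.1922,.032],(0,255,0)),([.50097,.0973,.032],(0,255,0))):
        u=proj(n,w); print(u); cv2.circle(im,(int(round(u[0])),int(round(u[1]))),1,c,-1)
a=cv2.resize(im[y0:y0+130,x0:x0+160],None,fx=4,fy=4,interpolation=cv2.INTER_NEAREST)
T,_=grab('top'); b=cv2.resize(T[190:250,180:270],None,fx=4,fy=4)
cv2.imwrite('pics/miss2.png',a[:,:,::-1])
g=T.sum(2)/3
print(proj('top',p))
# depth of handle pieces in scene0 and top0
d0=np.load('top.npz')['d']; print('top depth pts',[pt('top',u,v,d0[v,u]).round(3) for u,v in((212,220),(218,221),(223,221),(228,222))])
d1=np.load('scene.npz')['d']; print([pt('scene',u,v,d[v,u]).round(3) for u,v in((236,298),(240,296),(233,300),(262,284),(270,281))])
E
```

```text
[252.87621783 290.9486563 ]
[228.95815229 301.9525915 ]
[273.91155513 277.29952012]
[223.46916192 222.01700194]
top depth pts [array([0.457, 0.086, 0.476]), array([0.463, 0.087, 0.409]), array([0.494, 0.122, 0.156]), array([0.492, 0.11 , 0.15 ])]
[array([0.507, 0.181, 0.039]), array([0.505, 0.173, 0.039]), array([0.508, 0.187, 0.039]), array([0.421, 0.179, 0.146]), array([0.42 , 0.164, 0.142])]
```

View pics/miss2.png

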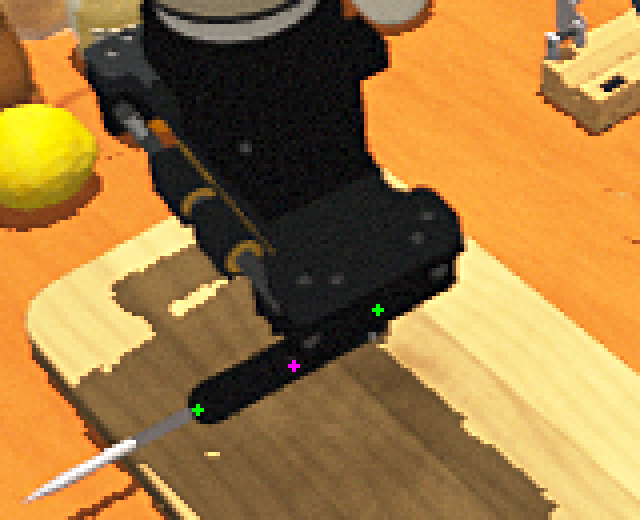

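```bash
python3 - <<'E'
from h import *
d=np.load('scene2.npz')['d']; np.set_printoptions(linewidth=200,suppress=True)
for v in range(276,300,2):
    print(v,*['%d/%d/%d'%tuple((pt('scene',u,v,d[v,u])*1000).round()) for u in range(246,276,3)])
for z in(.027,.045,.06,.08): print(z,proj('scene',[.5067,.1443,z]))
s,R=tool(); print(s['q'],R)
E
```

```text
276 508/153/75 445/185/150 424/193/173 418/191/176 417/187/173 415/183/172 415/178/169 417/171/162 414/168/160 420/158/149
278 510/152/67 498/154/78 424/193/169 417/192/174 416/188/171 415/184/169 418/176/160 416/173/159 421/163/147 420/159/144
280 543/134/20 497/155/74 425/192/163 418/192/169 415/189/168 417/182/161 417/177/158 422/168/145 420/164/144 420/158/139
282 539/137/20 499/154/67 425/193/159 418/193/165 418/187/160 423/179/149 423/174/146 422/169/142 421/164/138 420/159/135
284 534/140/21 531/136/20 427/192/153 419/192/159 424/184/148 423/179/145 422/174/141 422/169/137 421/164/134 492/107/28
286 531/143/21 512/148/40 430/191/145 425/189/147 424/184/144 423/180/141 422/175/138 494/120/31 498/111/20 495/106/19
288 511/155/41 507/151/42 430/191/140 425/190/144 424/185/140 424/180/136 494/128/32 500/117/18 494/114/20 491/109/19
290 507/158/42 503/154/41 501/149/39 425/190/139 424/185/136 495/134/31 498/125/21 495/121/19 491/117/20 486/113/21
292 504/161/41 501/156/40 500/150/35 425/191/135 497/140/29 500/131/18 495/128/20 491/124/20 486/120/21 484/115/19
294 504/161/36 500/157/35 498/152/33 499/145/26 500/138/19 497/134/18 493/130/18 487/127/21 483/123/20 479/119/20
296 502/163/34 499/159/33 503/150/21 499/146/21 496/142/20 491/138/21 487/134/21 484/130/20 479/127/21 475/122/21
298 502/164/29 505/156/19 501/152/19 496/148/19 493/144/19 488/141/20 484/137/20 480/133/20 477/128/18 472/125/20
0.027 [252.92650954 291.06484634]
0.045 [251.98302578 284.70910323]
0.06 [251.1740675  279.25958601]
0.08 [250.06180664 271.76688231]
[ 0.06525914  0.64455416  1.8058035  -0.00002968  0.69126258  0.20322657] [[ 0.1375075   0.99050073 -0.0000263 ]
 [ 0.99050073 -0.1375075  -0.00002068]
 [-0.0000241  -0.00002321 -1.        ]]
```

The depth data show the shut finger ends at about z 0.06 and the gripper body at about 0.135. Both are roughly 35 mm higher than the reported TCP (0.027) implies, so the fingers closed above the handle. I will find the true tip height by touching the board gently with the fingers open.

>>> arm_command(deltas=[0.0,0,0,0,0,0.0,0,0,0,0,0.0,0,0,0,0,0.0,0,0,0,0,0.0,0,0,0,0,0.0,0,0,0.005,0,0.0,0,0,0.005,0,0.0,0,0,0.005,0,0.0,0,0,0.004,0,0.0,0,0,0,0,0.0,0,0,0,0])

```text
time: 8.6
position: [0.5068, 0.1443, 0.0083]
tool_rot: [0.754, 0.657, 0.0, 0.0]
ft_force: [0.6, 0.8, 0.4]
grip_width: 0.0436
grip_force: 0.0
```

```bash
python3 - <<'E'
from h import *
show([.5075,.1447],.029)
im,d=grab('scene')
for v in range(284,300,2):
    print(v,*['%d/%d/%d'%tuple((pt('scene',u,v,d[v,u])*1000).round()) for u in range(234,270,3)])
cv2.imwrite('pics/open.png',cv2.resize(im[250:330,200:300],None,fx=6,fy=6,interpolation=cv2.INTER_CUBIC)[:,:,::-1])
E
```

```text
t 8.6 pos [0.5068 0.1443 0.0083] dock [-0.3206 -0.073 ] psi 1.4328 tilt [ 0. -0.] F [0.61 0.85 0.45] w 0.0436 gf 0.0 q6 0.2
tool delta [ 0.0005  0.0006 -0.0207]
284 551/156/20 548/152/19 543/148/20 461/188/121 457/185/122 448/185/130 427/192/152 420/191/157 416/189/158 415/184/156 416/179/151 413/175/150
286 548/159/19 543/155/20 539/151/20 535/147/20 530/144/21 510/149/42 429/192/146 420/192/154 417/189/154 416/185/151 417/179/146 416/174/142
288 543/162/20 540/158/20 536/154/19 533/149/18 512/155/40 507/151/41 429/192/141 421/192/148 417/190/150 418/183/143 417/179/140 422/170/129
290 541/164/18 535/161/21 518/164/38 511/162/41 507/158/42 504/154/40 430/192/136 420/193/145 418/189/144 418/184/140 422/176/130 423/170/123
292 536/167/19 516/172/40 510/169/43 507/165/42 505/160/39 503/155/37 432/192/130 421/193/141 418/190/141 424/180/127 422/176/124 422/171/120
294 517/178/40 512/175/41 508/171/41 504/167/41 502/162/39 502/156/33 499/152/32 425/191/131 423/187/129 422/182/125 422/177/121 422/171/115
296 513/181/39 509/177/40 506/173/39 502/169/38 502/163/34 500/158/31 505/149/19 425/191/125 424/187/122 423/182/120 488/134/20 484/130/19
298 508/184/41 506/179/39 502/175/39 502/170/34 500/165/31 505/156/18 500/153/20 425/192/122 424/187/118 488/141/20 484/137/20 481/132/19
```

View pics/open.png

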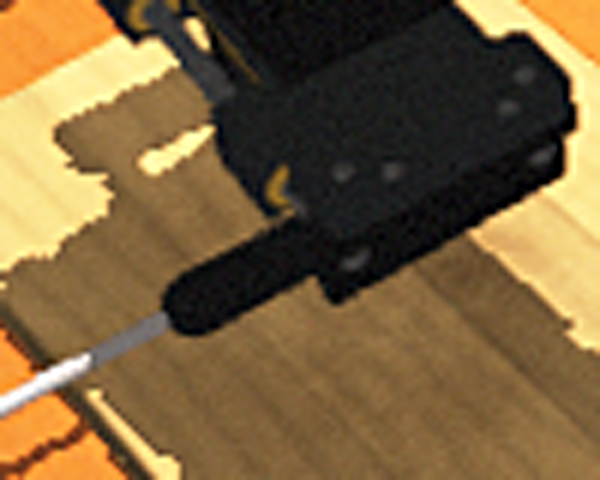

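The picture shows the body in front of the fingers and the handle untouched, with the TCP reported below the board surface and no force. This confirms a false height, so I descend in small checked steps.

>>> arm_command(deltas=[0.0,0,0,0.005,0,0.0,0,0,0.004,0,0.0,0,0,0,0])

```text
time: 9.02
position: [0.5064, 0.1443, -0.0011]
tool_rot: [0.754, 0.657, -0.0, -0.0]
ft_force: [-0.6, 1.2, -0.4]
grip_width: 0.0433
grip_force: 0.0
```

>>> arm_command(deltas=[0.0,0,0,0.002,0,0.0,0,0,0.002,0,0.0,0,0,0,0])

```text
time: 9.4
position: [0.5066, 0.1443, -0.0048]
tool_rot: [0.754, 0.657, -0.0, -0.0]
ft_force: [-0.4, -0.7, 1.2]
grip_width: 0.0436
grip_force: 0.0
```

>>> arm_command(deltas=[0.0,0,0,0.002,0,0.0,0,0,0,0])

```text
time: 9.65
position: [0.5067, 0.1443, -0.0067]
tool_rot: [0.754, 0.657, -0.0, -0.0]
ft_force: [0.8, -0.1, 0.5]
grip_width: 0.0433
grip_force: 0.0
```

>>> arm_command(deltas=[0.0,0,0,0.002,0,0.0,0,0,0,0])

```text
time: 9.9
position: [0.5066, 0.1443, -0.0088]
tool_rot: [0.754, 0.657, -0.0, -0.0]
ft_force: [0.1, -0.4, 0.1]
grip_width: 0.0433
grip_force: 0.0
```

>>> arm_command(deltas=[0.0,0,0,0.002,0,0.0,0,0,0,0])

```text
time: 10.15
position: [0.5066, 0.1443, -0.0108]
tool_rot: [0.754, 0.657, -0.0, -0.0]
ft_force: [-0.1, -0.8, -0.7]
grip_width: 0.0437
grip_force: 0.0
```

>>> arm_command(deltas=[0.0,0,0,0.002,0,0.0,0,0,0,0])

```text
time: 10.4
position: [0.5066, 0.1443, -0.0128]
tool_rot: [0.754, 0.657, -0.0, -0.0]
ft_force: [-0.8, 0.3, 0.4]
grip_width: 0.0435
grip_force: 0.0
```

>>> arm_command(deltas=[0.0,0,0,0.002,0,0.0,0,0,0,0])

```text
time: 10.65
position: [0.5069, 0.1444, -0.0145]
tool_rot: [0.754, 0.657, 0.0, 0.0]
ft_force: [0.4, -0.5, 1.9]
grip_width: 0.0437
grip_force: 1.1
```

>>> arm_command(deltas=[0.0,0,0,0.002,0,0.0,0,0,0,0])

```text
time: 10.9
position: [0.5069, 0.1444, -0.0146]
tool_rot: [0.754, 0.657, 0.0, 0.0]
ft_force: [-1.9, -1.0, 18.1]
grip_width: 0.0432
grip_force: 8.9
```

The tips touch the board (true z 22 mm) at a reported -14.5 mm, so the true height is the reported height plus 36.5 mm. I raise to a true 30 mm and close.

>>> arm_command(deltas=[0.0,0,0,-0.01,0,0.0,0,0.0005,0,0,-1,0,0,0,0,-1,0,0,0,0,-1,0,0,0,0,-1,0,0,0,0,-1,0,0,0,0,-1,0,0,0,0], newtons=12)

```text
time: 11.9
position: [0.5071, 0.1443, -0.0067]
tool_rot: [0.754, 0.657, -0.0, -0.0]
ft_force: [-0.4, -0.1, -1.1]
grip_width: 0.0194
grip_force: 12.0
```

>>> arm_command(deltas=[-1,0,0,-0.01,0,-1,0,0,-0.03,0,-1,0,0,-0.04,-0.03,-1,0,0,-0.03,-0.029,-1,0,0,0,0])

```text
time: 12.52
position: [0.5093, 0.1445, 0.1062]
tool_rot: [0.734, 0.679, 0.003, 0.002]
ft_force: [0.6, 0.1, -1.2]
grip_width: 0.0189
grip_force: 12.0
```

```bash
python3 - <<'E'
from h import *
show(world(-.02,0),.103)
E
```

```text
t 12.53 pos [0.5093 0.1445 0.1062] dock [-0.321  -0.0704] psi 1.4917 tilt [0.007 0.   ] F [ 0.6   0.1  -1.23] w 0.0189 gf 11.98 q6 0.14
tool delta [-0.3009  0.0704  0.0033]
```

>>> arm_command(deltas=[-1,-0.03,0.009,0,0,-1,-0.04,0.009,0,0,-1,-0.04,0.009,0,0,-1,-0.04,0.009,0,0,-1,-0.04,0.009,0,0,-1,-0.04,0.009,0,0,-1,-0.04,0.009,0,0,-1,-0.03,0.006,0,0,-1,0,0,0,0,-1,0,0,0,0])

```text
time: 13.78
position: [0.5511, -0.1592, 0.1023]
tool_rot: [0.735, 0.678, -0.0, -0.002]
ft_force: [-0.2, 0.3, -1.5]
grip_width: 0.0196
grip_force: 12.0
```

```bash
python3 - <<'E'
from h import *
show(world(-.02,0),.103)
im,d=grab('top'); im2,_=grab('scene')
a=cv2.resize(im[170:250,260:390],None,fx=4,fy=4,interpolation=cv2.INTER_CUBIC)
b=cv2.resize(im2[130:240,290:410],None,fx=2.5,fy=2.5,interpolation=cv2.INTER_CUBIC)
c=np.zeros((320+275,520,3),np.uint8);c[:320]=a;c[320:,:300]=b
cv2.imwrite('pics/over.png',c[:,:,::-1])
E
```

```text
t 13.78 pos [ 0.5511 -0.1592  0.1023] dock [-0.0215 -0.0048] psi 1.4913 tilt [-0.003  0.002] F [-0.16  0.26 -1.54] w 0.0196 gf 11.98 q6 -0.4
tool delta [-0.0015  0.0048 -0.0007]
```

View pics/over.png

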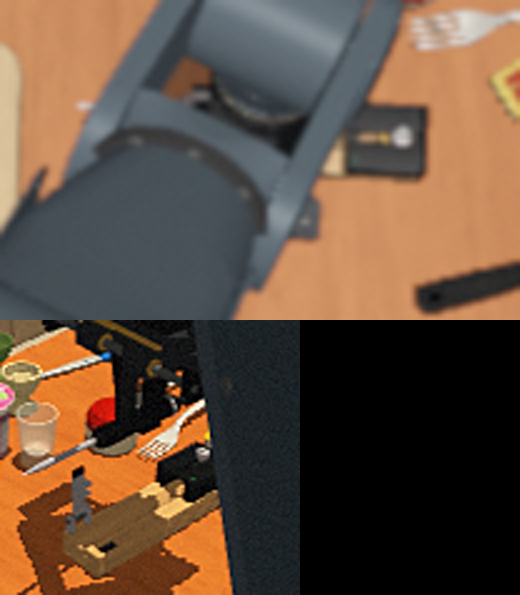

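The handle is held level and parallel to the dock (spike tip at scene ≈(300,190)), and the gate is upright and clear. I correct sideways, descend partway and check the spike tip against its projection.

>>> arm_command(deltas=[-1,-0.001,0.0045,0,0,-1,0,0,0.03,0,-1,0,0,0.03,0,-1,0,0,0.022,0,-1,0,0,0,0,-1,0,0,0,0])

```text
time: 14.62
position: [0.5576, -0.1616, 0.0221]
tool_rot: [0.734, 0.679, 0.0, 0.001]
ft_force: [0.7, 0.7, -0.2]
grip_width: 0.0194
grip_force: 12.0
```

```bash
python3 - <<'E'
from h import *
show(world(-.02,0),-.0047)
s,_=tool(); c=dock(s['position']); z=s['position'][2]+.0387
for x in(-52.5,-90,-128.5):
    w=world(c[0]+x/1000,c[1]); print(x,proj('scene',np.r_[w,z]))
im,d=grab('scene'); o=(290,150)
cv2.imwrite('pics/low.png',cv2.resize(im[150:235,285:400],None,fx=6,fy=6,interpolation=cv2.INTER_CUBIC)[:,:,::-1])
E
```

```text
t 14.62 pos [ 0.5576 -0.1616  0.0221] dock [-0.0196  0.0019] psi 1.4924 tilt [ 0.001 -0.001] F [ 0.73  0.67 -0.19] w 0.0194 gf 11.99 q6 -0.4
tool delta [ 0.0004 -0.0019  0.0268]
-52.5 [324.8362747  205.74817052]
-90 [312.42408412 212.39614158]
-128.5 [299.05074761 219.55890252]
```

View pics/low.png

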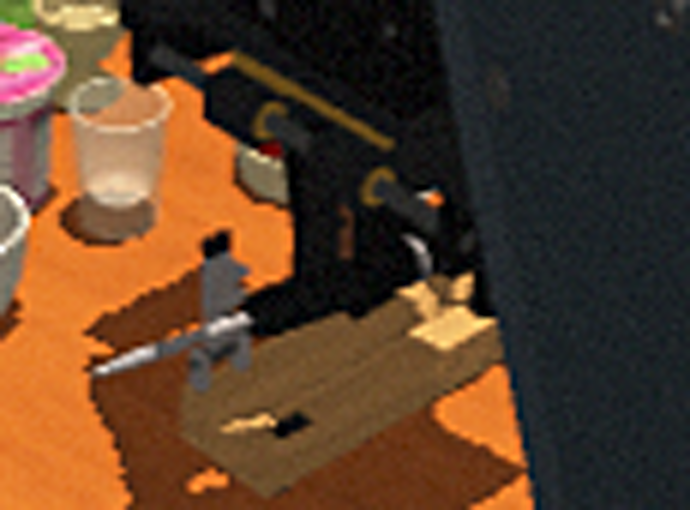

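The spike tip is at px (301,212), about 7 px above its projection. The probe is pitched tail-up (~0.15 rad) in the grip but laterally right. Setting it in the groove with a lighter grip should level it.

>>> arm_command(deltas=[-1,0,-0.002,0.006,0,-1,0,0,0.006,0,-1,0,0,0.004,0,-1,0,0,0,0], newtons=8)

```text
time: 15.18
position: [0.5545, -0.1613, 0.0049]
tool_rot: [0.735, 0.679, -0.0, -0.0]
ft_force: [-0.0, -1.0, 0.0]
grip_width: 0.0196
grip_force: 8.0
```

```bash
python3 - <<'E'
from h import *
show(world(-.02,0),-.0047)
E
```

```text
t 15.18 pos [ 0.5545 -0.1613  0.0049] dock [-0.0196 -0.0013] psi 1.4917 tilt [-0.001  0.   ] F [-0.02 -0.98  0.04] w 0.0196 gf 7.99 q6 -0.4
tool delta [0.0004 0.0013 0.0096]
```

>>> arm_command(deltas=[-1,0,0.001,0.003,0,-1,0,0,0.002,0,-1,0,0,0,0])

```text
time: 15.55
position: [0.5561, -0.1615, 0.0004]
tool_rot: [0.734, 0.679, 0.0, 0.0]
ft_force: [0.4, 0.6, -0.5]
grip_width: 0.0196
grip_force: 8.0
```

>>> arm_command(deltas=[-1,0,0,0.002,0,-1,0,0,0.001,0,-1,0,0,0,0])

```text
time: 15.92
position: [0.556, -0.1615, -0.0026]
tool_rot: [0.734, 0.679, 0.0, 0.0]
ft_force: [1.7, 1.6, 0.4]
grip_width: 0.0196
grip_force: 8.0
```

```bash
cat > look.py <<'E'
from h import *
show(world(-.02,0),-.0047)
im,d=grab('scene')
# spike: bright grey pixels left of the block
roi=im[195:245,285:332].astype(int); m=((roi.max(2)-roi.min(2))<40)&(roi.sum(2)>230)
ys,xs=np.nonzero(m); print(list(zip(xs+285,ys+195))[:60])
s,_=tool(); c=dock(s['position']); z=.034
for x in(-52.5,-90,-128.5): print(x,proj('scene',np.r_[world(c[0]+x/1000,0),z]))
E
python3 look.py
```

```text
t 15.93 pos [ 0.556  -0.1615 -0.0026] dock [-0.0196  0.0002] psi 1.4919 tilt [ 0. -0.] F [1.72 1.62 0.4 ] w 0.0196 gf 8.0 q6 -0.4
tool delta [ 0.0004 -0.0002  0.0021]
[(np.int64(285), np.int64(195)), (np.int64(286), np.int64(195)), (np.int64(287), np.int64(195)), (np.int64(319), np.int64(195)), (np.int64(320), np.int64(195)), (np.int64(321), np.int64(195)), (np.int64(322), np.int64(195)), (np.int64(323), np.int64(195)), (np.int64(324), np.int64(195)), (np.int64(325), np.int64(195)), (np.int64(285), np.int64(196)), (np.int64(286), np.int64(196)), (np.int64(287), np.int64(196)), (np.int64(319), np.int64(196)), (np.int64(320), np.int64(196)), (np.int64(321), np.int64(196)), (np.int64(322), np.int64(196)), (np.int64(323), np.int64(196)), (np.int64(324), np.int64(196)), (np.int64(285), np.int64(197)), (np.int64(286), np.int64(197)), (np.int64(319), np.int64(197)), (np.int64(320), np.int64(197)), (np.int64(321), np.int64(197)), (np.int64(322), np.int64(197)), (np.int64(323), np.int64(197)), (np.int64(285), np.int64(198)), (np.int64(286), np.int64(198)), (np.int64(319), np.int64(198)), (np.
[... 388 characters left out ...]
4(323), np.int64(199)), (np.int64(324), np.int64(199)), (np.int64(325), np.int64(199)), (np.int64(285), np.int64(200)), (np.int64(286), np.int64(200)), (np.int64(319), np.int64(200)), (np.int64(320), np.int64(200)), (np.int64(321), np.int64(200)), (np.int64(322), np.int64(200)), (np.int64(323), np.int64(200)), (np.int64(324), np.int64(200)), (np.int64(285), np.int64(201)), (np.int64(319), np.int64(201)), (np.int64(320), np.int64(201)), (np.int64(321), np.int64(201)), (np.int64(319), np.int64(202)), (np.int64(320), np.int64(202)), (np.int64(321), np.int64(202)), (np.int64(322), np.int64(202))]
-52.5 [325.19398193 215.15202459]
-90 [313.00715582 221.90370264]
-128.5 [299.8877179  229.17206112]
```

>>> arm_command(deltas=[-1,0,0,0.002,0,-1,0,0,0,0,-0.2,0,0,0,0,-0.2,0,0,0,0,-0.2,0,0,0,0,-0.2,0,0,0,0])

```text
time: 16.73
position: [0.5556, -0.1616, -0.0047]
tool_rot: [0.735, 0.679, -0.0, -0.0]
ft_force: [0.2, -0.3, -1.0]
grip_width: 0.0345
grip_force: 0.0
```

```bash
python3 - <<'E'
from h import *
show(world(-.02,0),-.0047)
im,d=grab('scene'); cv2.imwrite('pics/x.png',im[:,:,::-1])
s,_=tool(); c=dock(s['position'])
# spike tip: bright grey vs orange, print per column the row of min saturation below row 203
for u in range(294,316,2):
    col=im[205:240,u].astype(int); sat=col.max(1)-col.min(1); k=sat.argmin(); print(u,205+k,sat[k],col[k].sum()//3,pt('scene',u,205+k,d[205+k,u]).round(3),end=' | ')
for x in(-52.5,-90,-128.5): print(x,proj('scene',np.r_[world(c[0]+x/1000,0),.034]))
E
```

```text
t 16.73 pos [ 0.5556 -0.1616 -0.0047] dock [-0.0195 -0.0001] psi 1.4917 tilt [-0.  0.] F [ 0.24 -0.28 -1.02] w 0.0345 gf 0.0 q6 -0.4
tool delta [0.0005 0.0001 0.    ]
294 216 173 130 [ 0.639 -0.081  0.002] | 296 215 179 134 [ 0.639 -0.089  0.001] | 298 226 179 130 [ 0.607 -0.065 -0.001] | 300 229 52 192 [ 0.594 -0.06   0.001] | 302 228 24 206 [ 0.564 -0.038  0.035] | 304 227 4 218 [ 0.562 -0.042  0.037] | 306 227 7 124 [ 0.561 -0.048  0.034] | 308 226 16 119 [ 0.56  -0.053  0.035] | 310 224 3 85 [ 0.561 -0.06   0.036] | 312 223 3 84 [ 0.56  -0.065  0.037] | 314 222 3 84 [ 0.56  -0.072  0.035] | -52.5 [325.20972584 215.14330224]
-90 [313.02364475 221.89456753]
-128.5 [299.90502811 229.16247102]
```

The spike tip now reads (300,229) against (299.9,229.2) expected, z ≈ 35 mm, so the probe lies true in the groove. I regrip and slide in.

>>> arm_command(deltas=[-0.2,0,0,0.001,0,-1,0,0,0,0,-1,0,0,0,0,-1,0,0,0,0,-1,0,0,0,0,-1,-0.004,0,0,0,-1,-0.005,0,0,0,-1,-0.003,0,0,0,-1,0,0,0,0], newtons=10)

```text
time: 17.9
position: [0.5551, -0.1743, -0.0055]
tool_rot: [0.735, 0.679, -0.0, 0.001]
ft_force: [1.8, -0.2, -0.1]
grip_width: 0.0198
grip_force: 10.0
```

>>> arm_command(deltas=[-1,-0.0015,0,0,0,-1,-0.0015,0,0,0,-1,0,0,0,0])

```text
time: 18.27
position: [0.5548, -0.1765, -0.0055]
tool_rot: [0.734, 0.679, 0.0, 0.0]
ft_force: [1.5, 1.0, 1.4]
grip_width: 0.0194
grip_force: 10.0
```

>>> arm_command(deltas=[-1,-0.001,0,0,0,-1,-0.001,0,0,0,-1,0,0,0,0])

```text
time: 18.65
position: [0.5547, -0.1786, -0.0055]
tool_rot: [0.735, 0.679, 0.0, 0.0]
ft_force: [2.6, 2.4, 1.0]
grip_width: 0.0199
grip_force: 10.0
```

```bash
python3 -c "
from h import *
show(world(-.02,0),-.0057)"
```

```text
t 18.65 pos [ 0.5547 -0.1786 -0.0055] dock [-0.0025  0.0003] psi 1.4917 tilt [ 0.001 -0.   ] F [2.64 2.41 1.02] w 0.0199 gf 10.0 q6 -0.42
tool delta [ 0.0175 -0.0003  0.0002]
```

>>> arm_command(deltas=[-1,-0.001,0.0005,0,0,-1,-0.001,0,0,0,-1,0,0,0,0])

```text
time: 19.02
position: [0.5546, -0.1805, -0.0057]
tool_rot: [0.734, 0.679, -0.0, -0.0]
ft_force: [2.5, 2.9, 3.0]
grip_width: 0.0196
grip_force: 10.0
```

>>> arm_command(deltas=[-1,-0.001,0,0,0,-1,-0.001,0,0,0,-1,0,0,0,0])

```text
time: 19.4
position: [0.5545, -0.1826, -0.0057]
tool_rot: [0.734, 0.679, -0.0, -0.0]
ft_force: [2.1, 1.6, 2.3]
grip_width: 0.0197
grip_force: 10.0
```

>>> arm_command(deltas=[-1,-0.001,0.0004,-0.0005,0,-1,-0.001,0,0,0,-1,0,0,0,0])

```text
time: 19.77
position: [0.5542, -0.1848, -0.0055]
tool_rot: [0.734, 0.679, -0.0, -0.0]
ft_force: [0.9, -0.9, -1.1]
grip_width: 0.0197
grip_force: 10.0
```

>>> arm_command(deltas=[-1,-0.001,0,0,0,-1,-0.001,0,0,0,-1,0,0,0,0])

```text
time: 20.15
position: [0.5545, -0.1866, -0.0052]
tool_rot: [0.735, 0.679, -0.0, -0.0]
ft_force: [-0.5, -0.5, -1.5]
grip_width: 0.0195
grip_force: 10.0
```

>>> arm_command(deltas=[-1,-0.001,0,0,0,-1,-0.001,0,0,0,-1,0,0,0,0])

```text
time: 20.52
position: [0.5546, -0.1886, -0.0051]
tool_rot: [0.735, 0.679, 0.0, 0.0]
ft_force: [0.0, -0.7, -2.1]
grip_width: 0.0195
grip_force: 10.0
```

```bash
python3 -c "
from h import *
show(world(-.02,0),-.0057)"
```

```text
t 20.52 pos [ 0.5546 -0.1886 -0.0051] dock [0.0075 0.001 ] psi 1.4917 tilt [ 0. -0.] F [ 0.01 -0.73 -2.08] w 0.0195 gf 10.0 q6 -0.44
tool delta [ 0.0275 -0.001   0.0006]
```

>>> arm_command(deltas=[-1,-0.001,-0.0004,0.0003,0,-1,-0.0005,0,0,0,-1,0,0,0,0])

```text
time: 20.9
position: [0.554, -0.19, -0.0055]
tool_rot: [0.735, 0.679, 0.0, 0.0]
ft_force: [-0.7, 0.4, -0.5]
grip_width: 0.0192
grip_force: 10.0
```

>>> arm_command(deltas=[-1,-0.001,-0.0001,0,0,-1,-0.0005,0,0,0,-1,0,0,0,0])

```text
time: 21.28
position: [0.5538, -0.1915, -0.0054]
tool_rot: [0.734, 0.679, 0.0, 0.0]
ft_force: [0.0, -0.2, -0.8]
grip_width: 0.0198
grip_force: 10.0
```

>>> arm_command(deltas=[-1,-0.001,0,0,0,-1,-0.0005,0,0,0,-1,0,0,0,0])

```text
time: 21.65
position: [0.5537, -0.193, -0.0054]
tool_rot: [0.734, 0.679, 0.0, 0.0]
ft_force: [-0.1, 0.4, 0.3]
grip_width: 0.0201
grip_force: 10.0
```

>>> arm_command(deltas=[-1,-0.001,-0.0001,0,0,-1,-0.0005,0,0,0,-1,0,0,0,0])

```text
time: 22.02
position: [0.5534, -0.1945, -0.0054]
tool_rot: [0.735, 0.679, -0.0, -0.0]
ft_force: [0.2, -0.2, -0.2]
grip_width: 0.0196
grip_force: 10.0
```

>>> arm_command(deltas=[-1,-0.001,0,0,0,-1,-0.0005,0,0,0,-1,0,0,0,0])

```text
time: 22.4
position: [0.5533, -0.196, -0.0055]
tool_rot: [0.734, 0.679, -0.0, 0.0]
ft_force: [0.6, -0.3, -0.8]
grip_width: 0.0197
grip_force: 10.0
```

>>> arm_command(deltas=[-1,-0.001,0,0,0,-1,-0.0005,0,0,0,-1,0,0,0,0])

```text
time: 22.78
position: [0.5532, -0.1975, -0.0054]
tool_rot: [0.734, 0.679, -0.0, 0.0]
ft_force: [-0.1, 0.6, -0.9]
grip_width: 0.0196
grip_force: 10.0
```

>>> arm_command(deltas=[-1,-0.001,0,0,0,-1,-0.0005,0,0,0,-1,0,0,0,0])

```text
time: 23.15
position: [0.5531, -0.199, -0.0054]
tool_rot: [0.735, 0.679, -0.0, 0.0]
ft_force: [-0.4, 0.1, 0.3]
grip_width: 0.0197
grip_force: 10.0
```

>>> arm_command(deltas=[-1,-0.001,0,0,0,-1,-0.0005,0,0,0,-1,0,0,0,0])

```text
time: 23.52
position: [0.553, -0.2004, -0.0055]
tool_rot: [0.735, 0.679, 0.0, -0.0]
ft_force: [1.2, 0.9, -1.7]
grip_width: 0.0195
grip_force: 10.0
```

>>> arm_command(deltas=[-1,-0.001,0,0,0,-1,-0.0005,0,0,0,-1,0,0,0,0])

```text
time: 23.9
position: [0.5529, -0.2012, -0.0055]
tool_rot: [0.735, 0.679, 0.0, -0.0]
ft_force: [1.7, 4.1, 0.6]
grip_width: 0.0197
grip_force: 10.0
```

```bash
python3 - <<'E'
from h import *
show(world(-.02,0),-.0057)
im,d=grab('scene'); s,_=tool(); c=dock(s['position'])
for u in range(306,334,2):
    col=im[200:232,u].astype(int); sat=col.max(1)-col.min(1); k=sat.argmin(); print(u,200+k,sat[k],col[k].sum()//3,end=' | ')
for x in(-52.5,-90,-128.5): print(x,proj('scene',np.r_[world(c[0]+x/1000,0),.034]))
E
```

```text
t 23.9 pos [ 0.5529 -0.2012 -0.0055] dock [0.0203 0.0003] psi 1.4915 tilt [-0.     0.001] F [1.75 4.08 0.57] w 0.0197 gf 10.0 q6 -0.46
tool delta [ 0.0403 -0.0003  0.0003]
306 231 171 127 | 308 208 178 134 | 310 216 173 124 | 312 222 172 126 | 314 206 53 47 | 316 221 3 143 | 318 211 5 69 | 320 207 4 83 | 322 208 4 33 | 324 205 1 90 | 326 215 4 79 | 328 214 4 82 | 330 221 1 17 | 332 220 2 19 | -52.5 [337.54648191 208.30856082]
-90 [325.93702904 214.74036574]
-128.5 [313.45352004 221.6564104 ]
```

Fy has risen to 4 N and the tool lags, so this is the solid stop. I press a little further.

>>> arm_command(deltas=[-1,-0.0004,0,0,0,-1,0,0,0,0])

```text
time: 24.2
position: [0.5528, -0.2015, -0.0055]
tool_rot: [0.735, 0.679, 0.0, -0.0]
ft_force: [2.4, 4.9, 0.7]
grip_width: 0.0198
grip_force: 10.0
```

```bash
python3 - <<'E'
from h import *
show(); 
for i in range(3): grab('scene'); print(status.get_obs()['ft_force'])
E
```

```text
t 24.2 pos [ 0.5528 -0.2015 -0.0055] dock [0.0206 0.0002] psi 1.4916 tilt [-0.     0.001] F [2.42 4.93 0.71] w 0.0198 gf 10.0 q6 -0.46
[1.61924528 4.81566594 0.3438925 ]
[1.88482777 5.58454685 0.57623066]
[1.08187804 5.24170758 0.2366903 ]
```

>>> arm_command(deltas=[-1,-0.0004,0,0,0,-1,0,0,0,0,-1,0,0,0,0])

```text
time: 24.72
position: [0.5528, -0.2017, -0.0055]
tool_rot: [0.735, 0.678, 0.0, -0.001]
ft_force: [2.4, 5.7, 0.9]
grip_width: 0.0197
grip_force: 10.0
```

```bash
python3 - <<'E'
from h import *
show(); 
for i in range(3): grab('scene'); print(status.get_obs()['ft_force'])
E
```

```text
t 24.73 pos [ 0.5528 -0.2017 -0.0055] dock [0.0208 0.0002] psi 1.4914 tilt [-0.     0.001] F [2.4  5.72 0.92] w 0.0197 gf 10.0 q6 -0.46
[2.2752588  6.06941372 0.13339371]
[1.33807551 5.96082267 0.33199785]
[1.5329979  6.14338784 0.09902037]
```

>>> arm_command(deltas=[0.0,0,0,0,0,0.0,0,0,0,0,0.0,0,0,0,0,0.0,0,0,0,0,0.0,0,0,0,0,0.0,0,0,-0.02,0,0.0,0,0,-0.03,0,0.0,0,0,-0.03,0,-1,0,0,-0.03,0,-1,0,0,0,0])

```text
time: 26.12
position: [0.5546, -0.2037, 0.1069]
tool_rot: [0.734, 0.679, 0.001, 0.003]
ft_force: [0.6, 0.6, -1.1]
grip_width: 0.0307
grip_force: 0.0
```

>>> arm_command(deltas=[-1,0.03,0.015,0,0,-1,0.03,0.02,0,0,-1,0.02,0.02,0,0,-1,0.01,0.008,0,0,-1,0,0,0,0,-1,0,0,0,0])

```text
time: 26.88
position: [0.6216, -0.1185, 0.104]
tool_rot: [0.735, 0.678, -0.001, -0.001]
ft_force: [-0.0, 0.7, 0.7]
grip_width: 0.0004
grip_force: 0.0
```

```bash
python3 - <<'E'
from h import *
show(world(-.068,.063),.0335)
im,d=grab('scene'); cv2.imwrite('pics/g.png',cv2.resize(im[140:240,270:410],None,fx=5,fy=5,interpolation=cv2.INTER_CUBIC)[:,:,::-1])
# gate points from depth (dark/grey points high above the dock entry)
for v in range(186,226,3):
    r=[]
    for u in range(312,332):
        p=pt('scene',u,v,d[v,u]); q=dock(p)
        if -.08<q[0]<-.055 and .0<q[1]<.06 and .04<p[2]<.11: r.append((q[0],q[1],p[2]))
    if r: print(v,(np.median(r,0)*1000).round(),len(r))
E
```

```text
t 26.88 pos [ 0.6216 -0.1185  0.104 ] dock [-0.0676  0.0623] psi 1.4912 tilt [-0.002  0.   ] F [-0.02  0.72  0.74] w 0.0004 gf 0.0 q6 -0.28
tool delta [0.0004 0.0008 0.0705]
189 [-66.  22.  93.] 4
192 [-69.  20.  88.] 5
195 [-70.  13.  84.] 8
198 [-67.  16.  73.] 6
201 [-69.  19.  63.] 5
204 [-68.  14.  56.] 8
207 [-63.  19.  43.] 8
210 [-79.  17.  43.] 2
```

View pics/g.png

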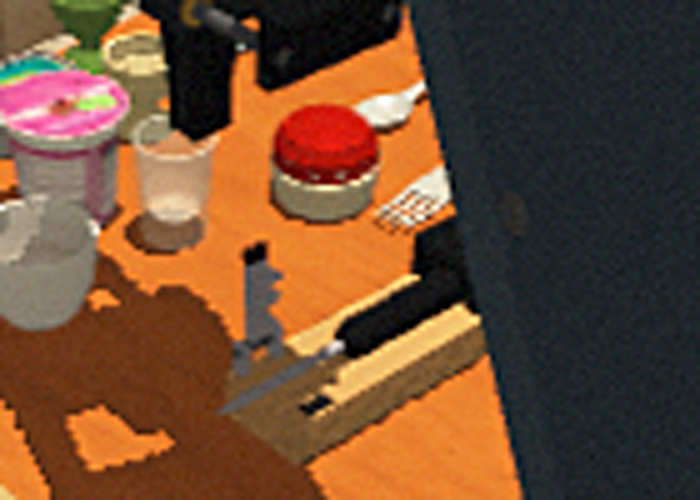

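The handle is in the hood, and the gate stands upright at scene crop (260,290), i.e. px (322,198), dock y ≈20, with the fingers clear behind it. I lower beside it, then sweep it over.

>>> arm_command(deltas=[-1,0,0,0.03,0,-1,0,0,0.03,0,-1,0,0,0.0105,0,-1,0,0,0,0])

```text
time: 27.42
position: [0.6221, -0.1184, 0.0337]
tool_rot: [0.735, 0.678, -0.0, -0.001]
ft_force: [0.3, 0.1, -0.3]
grip_width: 0.0003
grip_force: 0.0
```

>>> arm_command(deltas=[-1,0,-0.015,0,0,-1,0,-0.015,0,0,-1,0,-0.01,0,0,-1,0,-0.01,0,0,-1,0,-0.006,0,0,-1,0,0,0,0])

```text
time: 28.18
position: [0.5659, -0.1133, 0.0341]
tool_rot: [0.734, 0.679, -0.0, -0.001]
ft_force: [-0.1, 0.8, -0.3]
grip_width: 0.0003
grip_force: 0.0
```

```bash
cat > gate.py <<'E'
from h import *
show(world(-.069,-.01),.0185)
im,d=grab('scene'); r=[]
for v in range(180,240):
    for u in range(300,350):
        p=pt('scene',u,v,d[v,u]); q=dock(p)
        if -.077<q[0]<-.059 and -.045<q[1]<.04 and .04<p[2]<.11: r.append((q[1],p[2]))
r=np.array(r)*1000
for a in range(-45,40,8):
    k=(r[:,0]>=a)&(r[:,0]<a+8)
    if k.any(): print(a,k.sum(),np.percentile(r[k,1],[10,50,90]).round())
E
python3 gate.py
```

```text
t 28.18 pos [ 0.5659 -0.1133  0.0341] dock [-0.0684  0.0063] psi 1.4918 tilt [-0.002  0.   ] F [-0.06  0.79 -0.33] w 0.0003 gf 0.0 q6 -0.31
tool delta [ 0.0006 -0.0163  0.0156]
-21 24 [65. 69. 82.]
-13 54 [ 61.  84. 106.]
-5 50 [60. 80. 93.]
3 39 [ 47.  71. 100.]
11 12 [ 43.  66. 106.]
19 5 [44. 45. 45.]
```

>>> arm_command(deltas=[-1,0,-0.006,0.004,0,-1,0,-0.006,0.006,0,-1,0,-0.004,0.006,0,-1,0,-0.006,0.005,0,-1,0,-0.004,0.004,0,-1,0,-0.002,0.002,0,-1,0,0,0,0])

```text
time: 29.1
position: [0.5385, -0.1112, 0.0069]
tool_rot: [0.734, 0.679, -0.0, -0.0]
ft_force: [-0.0, -0.1, 0.2]
grip_width: 0.0003
grip_force: 0.0
```

```bash
python3 gate.py
```

```text
t 29.1 pos [ 0.5385 -0.1112  0.0069] dock [-0.0684 -0.0212] psi 1.4918 tilt [-0.001  0.   ] F [-0.03 -0.15  0.19] w 0.0003 gf 0.0 q6 -0.33
tool delta [ 0.0007  0.0112 -0.0116]
-45 6 [90. 93. 96.]
-37 85 [44. 61. 82.]
-29 9 [46. 57. 80.]
-21 14 [46. 67. 77.]
-13 1 [42. 42. 42.]
-5 11 [41. 43. 44.]
3 13 [41. 42. 43.]
11 15 [41. 43. 45.]
19 8 [43. 44. 45.]
```

>>> arm_command(deltas=[-1,0,-0.002,0.001,0,-1,0,0,0.001,0,-1,0,0,0,0,-1,0,0,0,0])

```text
time: 29.65
position: [0.5381, -0.1115, 0.0064]
tool_rot: [0.734, 0.679, 0.001, 0.001]
ft_force: [0.0, 0.1, 7.1]
grip_width: 0.0004
grip_force: 4.0
```

The fingers press solidly on the shut gate (7 N). I lift away and check.

>>> arm_command(deltas=[-1,0,0,-0.01,0,-1,0,0,-0.03,0,-1,0,0,-0.04,0,-1,0,0,-0.05,0,-1,0.05,0,0,0,-1,0.05,0,0,0,-1,0.05,0,0,0,-1,0.05,0,0,0,-1,0,0,0,0])

```text
time: 30.78
position: [0.552, 0.0914, 0.1352]
tool_rot: [0.733, 0.681, -0.0, -0.0]
ft_force: [-0.8, -0.6, 0.3]
grip_width: 0.0
grip_force: 0.0
```

```bash
python3 gate.py; python3 - <<'E'
from h import *
im,d=grab('top'); g=im.sum(2)/3
# spike tip / handle tail in the scene
s,_=grab('scene')
for x in(-31.7,-107.7): print(x,proj('scene',np.r_[world(x/1000,0),.034]))
for u in range(304,340,2):
    col=s[200:232,u].astype(int); sat=col.max(1)-col.min(1); k=sat.argmin(); print(u,200+k,sat[k],col[k].sum()//3,end=' | ')
E
```

```text
t 30.77 pos [0.552  0.0914 0.1352] dock [-0.2714 -0.0237] psi 1.4971 tilt [-0.001  0.   ] F [-0.81 -0.63  0.32] w 0.0 gf 0.0 q6 0.04
tool delta [-0.2025  0.0127  0.1166]
-37 13 [42. 43. 44.]
-29 14 [41. 43. 44.]
-21 15 [42. 43. 44.]
-13 15 [41. 43. 44.]
-5 10 [42. 43. 43.]
3 14 [42. 43. 43.]
11 19 [41. 44. 45.]
19 5 [44. 45. 45.]
-31.7 [337.70278112 208.2219688 ]
-107.7 [313.62497158 221.56142377]
304 212 181 140 | 306 205 183 148 | 308 215 181 142 | 310 221 184 145 | 312 222 165 162 | 314 222 38 114 | 316 221 8 139 | 318 213 1 83 | 320 208 4 72 | 322 207 4 72 | 324 206 1 123 | 326 215 6 74 | 328 217 3 87 | 330 217 8 108 | 332 221 0 86 | 334 221 1 19 | 336 219 4 1 | 338 207 0 0 |
```

```bash
python3 -c "
from rig import order
print(order.hand_in())"
```

```text
the job is handed in; nothing more can be done
None
```

The thermometer is in the groove and was pressed home against the stop at about 6 N. The gate measures flat (43 mm up), the arm is clear of everything, and the job was handed in at about 31 s; no verdict came back.

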